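# Throttle the plancha down after the rush and lay its tools in the tray

## Task

The rush is over: first, while the tools still lie on the plancha, set its three gas levers: left burner shut, middle burner on the yellow low mark, right burner on the blue half mark. Then clear the hot plate: lay every tool flat in the utensil tray, handle end towards you, the turner in the wide compartment and each of the others in a narrow compartment of its own (any narrow one). Leave the sauce bottle, the can and the salt pot alone.

Things in the scene. Friction and masses are not known exactly. Their poses are not given: they have to be found in the camera images.
- plancha: fixed three-burner gas plancha 460 wide (y), 310 deep (x); origin on the table under its middle, x away from the cook (robot), z up. Flat dark plate, top 130 mm up, steel splash guards 35 mm above it at the back (x=150) and sides (y=+-225), open front edge at x=-155. Brass gas rail in front (x=-195, 66 up) with three lever taps at y=100 (left), -20, -140 (right)
- tap_left (a joint): left lever tap (left = +y), vertical hinge. 0 = shut: lever along the rail to the plancha's +y, red mark. Grows anticlockwise from above to pi/2 = full flame: lever towards the plancha's -x (at the cook), black mark. Yellow LOW mark at 0.35, blue HALF mark at 0.80, on a quarter-circle scale under the lever. Hard stops at 0 and pi/2; friction 0.15 N m, stays where left
- tap_left_grip (a point): middle of the red grip of the left lever, 50 mm from the hinge, 111 mm above the table; the grip is a bar 50 long (22 to 72 mm from the hinge), 14 wide, 16 high; 18 mm of free air below it down to the scale
- tap_left_axis (a point): point on the hinge axis of the left tap, 111 mm above the table (height of the grip's middle); axes of the plancha
- tap_middle (a joint): middle lever tap (left = +y), vertical hinge. 0 = shut: lever along the rail to the plancha's +y, red mark. Grows anticlockwise from above to pi/2 = full flame: lever towards the plancha's -x (at the cook), black mark. Yellow LOW mark at 0.35, blue HALF mark at 0.80, on a quarter-circle scale under the lever. Hard stops at 0 and pi/2; friction 0.15 N m, stays where left
- tap_middle_grip (a point): middle of the red grip of the middle lever, 50 mm from the hinge, 111 mm above the table; the grip is a bar 50 long (22 to 72 mm from the hinge), 14 wide, 16 high; 18 mm of free air below it down to the scale
- tap_middle_axis (a point): point on the hinge axis of the middle tap, 111 mm above the table (height of the grip's middle); axes of the plancha
- tap_right (a joint): right lever tap (left = +y), vertical hinge. 0 = shut: lever along the rail to the plancha's +y, red mark. Grows anticlockwise from above to pi/2 = full flame: lever towards the plancha's -x (at the cook), black mark. Yellow LOW mark at 0.35, blue HALF mark at 0.80, on a quarter-circle scale under the lever. Hard stops at 0 and pi/2; friction 0.15 N m, stays where left
- tap_right_grip (a point): middle of the red grip of the right lever, 50 mm from the hinge, 111 mm above the table; the grip is a bar 50 long (22 to 72 mm from the hinge), 14 wide, 16 high; 18 mm of free air below it down to the scale
- tap_right_axis (a point): point on the hinge axis of the right tap, 111 mm above the table (height of the grip's middle); axes of the plancha
- tray: fixed stainless utensil tray, 270 long (x), 328 wide (y); origin on the table under its middle, x away from the cook, z up. Floor 4 mm up, inner length 262; outer walls 40 and dividers 28 mm high above the table, 4 thick. Four compartments along x: a wide one of 92 mm, middle at y=+114, and three narrow of 72 mm, middles at y=+28, -48, -124 mm
- turner: plancha turner, 140 g: black handle 125 long, 22 wide, 18 high (x from -77 to +47), then a steel blade 74 wide and 4 thick (x from 67 to 147). Rigid, 225 mm long, origin on the flat underside below the best place to grip the handle (from above, across y), 77 mm from the handle end; x along it to the head, z up.
- tongs: closed, latched tongs (one rigid piece), 150 g: two parallel arms with green sleeves, 30 wide over both, 18 high, all along, green tips 36 wide. Rigid, 225 mm long, origin on the flat underside below the best place to grip the handle (from above, across y), 77 mm from the handle end; x along it to the head, z up.
- brush: basting brush, 90 g: light wooden handle 20 wide, 18 high (x from -77 to +73), head 40 wide, 20 high with red bristles (x from 70 to 147). Rigid, 225 mm long, origin on the flat underside below the best place to grip the handle (from above, across y), 77 mm from the handle end; x along it to the head, z up.
- skimmer: small skimmer, 120 g: blue handle 20 wide, 18 high (x from -77 to +47), perforated steel disc 62 across, 5 thick (middle at x = 116). Rigid, 225 mm long, origin on the flat underside below the best place to grip the handle (from above, across y), 77 mm from the handle end; x along it to the head, z up.
- sauce_bottle: bystander: red sauce bottle, 58 across, 180 high, upright, origin under its middle
- drink_can: bystander: yellow drink can, 66 across, 115 high, upright, origin under its middle
- salt_pot: bystander: glass salt pot with a steel cap, 54 across, 85 high, upright, origin under its middle

How it is judged (in metres and radians):
On the way, in this order (a step that is already met when the one before it is completed fails the run):
1. all three gas levers stand at their settings (left shut, middle low, right half) while the tools are still on the plancha (value of joint tap_left between -0.09 and 0.09 rad and velocity of joint tap_left between -0.05 and 0.05 rad/s and value of joint tap_middle between 0.25 and 0.45 rad and velocity of joint tap_middle between -0.05 and 0.05 rad/s and value of joint tap_right between 0.7 and 0.9 rad and velocity of joint tap_right between -0.05 and 0.05 rad/s and height (world z) of each of turner, tongs, brush, skimmer above 0.11 m), for 0.2 s.
2. every tool lies flat in its compartment (y of turner in the frame of tray between 0.082 and 0.146 m and z of turner in the frame of tray between 0 and 0.012 m and angle between each of turner, tongs, brush, skimmer's own z axis and vertical below 0.12 rad and angle between the x axis of each of turner, tongs, brush, skimmer and the x axis of tray, either way round below 0.25 rad and x of turner in the frame of tray between -0.06 and -0.008 m and linear speed of each of turner, tongs, brush, skimmer below 0.03 m/s and (y of tongs in the frame of tray between 0.001 and 0.055 m or y of tongs in the frame of tray between -0.075 and -0.021 m or y of tongs in the frame of tray between -0.151 and -0.097 m) and z of tongs in the frame of tray between 0 and 0.012 m and x of tongs in the frame of tray between -0.06 and -0.008 m and (y of brush in the frame of tray between 0.001 and 0.055 m or y of brush in the frame of tray between -0.075 and -0.021 m or y of brush in the frame of tray between -0.151 and -0.097 m) and z of brush in the frame of tray between 0 and 0.012 m and x of brush in the frame of tray between -0.06 and -0.008 m and (y of skimmer in the frame of tray between 0.001 and 0.055 m or y of skimmer in the frame of tray between -0.075 and -0.021 m or y of skimmer in the frame of tray between -0.151 and -0.097 m) and z of skimmer in the frame of tray between 0 and 0.012 m and x of skimmer in the frame of tray between -0.06 and -0.008 m and (y of tongs in the frame of brush above 0.045 m or y of tongs in the frame of brush below -0.045 m) and (y of tongs in the frame of skimmer above 0.045 m or y of tongs in the frame of skimmer below -0.045 m) and (y of brush in the frame of skimmer above 0.045 m or y of brush in the frame of skimmer below -0.045 m)), for 0.2 s.
At the end, for the whole second after the job is handed in: levers within 0.09 rad of shut (left), 0.10 rad of low 0.35 (middle) and of half 0.80 (right); every tool flat (0.12 rad, within 8 mm of the floor), still, lengthwise within 0.25 rad, head away from the cook; turner in the wide compartment, the others one to a narrow compartment (all of step 2 and value of joint tap_left between -0.09 and 0.09 rad and velocity of joint tap_left between -0.05 and 0.05 rad/s and value of joint tap_middle between 0.25 and 0.45 rad and velocity of joint tap_middle between -0.05 and 0.05 rad/s and value of joint tap_right between 0.7 and 0.9 rad and velocity of joint tap_right between -0.05 and 0.05 rad/s); the robot touches nothing.
It fails at once if the sauce bottle is pushed more than 40 mm away or knocked over (distance of sauce_bottle from where it was at the start of the episode above 0.04 m or angle between sauce_bottle's own z axis and vertical above 0.5 rad).
It fails at once if the drink can is pushed more than 40 mm away or knocked over (distance of drink_can from where it was at the start of the episode above 0.04 m or angle between drink_can's own z axis and vertical above 0.5 rad).
It fails at once if the salt pot is pushed more than 40 mm away or knocked over (distance of salt_pot from where it was at the start of the episode above 0.04 m or angle between salt_pot's own z axis and vertical above 0.5 rad).
Of turner, tongs, brush, skimmer only 3 to 4 are there at a start; the rules pass over those that are not, and their reading is None.
At some moment in a run one of turner, tongs, brush, skimmer may be knocked a few centimetres aside while the robot is not near it.
Once in a run the grip may slacken for a moment while it holds something.
It also fails if it takes over 200 s, if anything falls off the work surface, if the arm or the gripper's body presses on something with over 40 N, if the wrist force passes 120 N, or if a joint passes its speed limit or range.

## Robot

A 6-joint arm with a two-finger parallel gripper is mounted at the origin on the work surface. World frame = base frame: x ahead of the robot, y to its left, z up, the work surface at z = 0. Lengths are in m, angles in degrees, forces in N, time in s.
With the tool pointing down it reaches from about 0.325 to 0.85 m from the base axis. Payload 15.5 kg.
Tool frame: the origin (TCP) lies midway between the tips of the shut fingers; the grasp point (between the pads) lies 19 mm behind it; z points along the fingers, y is the line along which they close (so a half turn about z gives the same grasp; the last joint's range is limited). The gripper opens to 91 mm and grips with 3 to 60 N. Pads are 32 mm wide; open, the fingers measure 118 mm over their backs; the gripper's body (76 mm by 178 mm) begins 60 mm behind the grasp point.
Start: joints at [69.07, 28.281, 77.091, -0, 74.628, -5.472], TCP at [0.167, 0.602, 0.214] pointing down, gripper open.
Joint ranges: [-166.48, 166.48], [-47.26, 123.95], [12.59, 153.08], [-70.14, 250.14], [6.76, 159.57], [-176.63, 176.63]. Speed limits (degrees/s): [108.29, 108.29, 147.25, 172.46, 172.46, 172.46].

## Interface

Orientations are given as a 3x3 rotation matrix whose columns are the frame's x, y, z axes.
In Python, from bench import ctrl gives the robot as it stands. The module is installed in compiled form; this text tells all that it offers. Calls block until the motion is done:
- ctrl.goto(position, orientation): joint-space move of the TCP to a pose.
- ctrl.move_l(position, vel=0.15, ori=None, contact_N=None): straight line of the TCP; ori=None keeps the orientation; vel is the mean speed in m/s. With contact_N (N) it stops when the force on the tool has changed by that much, and returns True; else False.
- ctrl.movej(angles): joint-space move.
- ctrl.command_gripper(opening): opening from 0.0 (shut) to 1.0 (fully open); the grip force is fixed at half the most; returns when the fingers have stopped.
- ctrl.sleep(seconds).
- ctrl.ik(position, orientation): joint angles nearest the present ones, or None.
- ctrl.read_camera(name): name is "scene" or "top" or "wrist"; returns the picture (420x560x3 uint8, blue, green, red); there is no depth.
- ctrl.camera_params(name): a dict with "fx", "fy", "cx", "cy" (pixels), "D" ([k1, k2, p1, p2, k3] as OpenCV has them; the pictures are not rectified), "pose" (4x4, takes a point from camera to world coordinates); the wrist camera has in their place "T_tool_cam" (4x4, takes a point from camera to tool coordinates, whose origin is the TCP and whose axes are the flange's). Camera axes: x right, y up, looking along -z (the intrinsics and any distortion apply to the point x, -y, -z); pixel columns grow to the right and rows downward; lengths in m; the calibration is good to about 2 mm. A picture is of the moment at which its call begins: read the wrist's pose just before it. camera_params takes no time and is no camera call.
A pose or a line that the arm cannot do raises ctrl.MotionError and nothing moves.
- ctrl.sign_off(): hands the job in; it is judged then, once.
Readings, each from a call of its own:
- ctrl.current_t(): time.
- ctrl.current_q(): joint angles.
- ctrl.current_dq(): joint speeds.
- ctrl.current_effort(): joint torques, N m.
- ctrl.current_tool_pos(): TCP position.
- ctrl.current_eef_rot(): TCP orientation.
- ctrl.current_contact_force(): force on the tool from outside, world axes, zero at the start.
- ctrl.current_wrist_torque(): the same for the moment, N m.
- ctrl.current_grip_width(): opening from 0.0 (shut) to 1.0 (fully open).
- ctrl.current_grasp_force(): force on a finger pad.
Only numpy, scipy, OpenCV 4.12 (cv2) and the standard library are available. Lean on these libraries where they do the work, as an engineer would, in place of code of your own. Each camera call takes 0.05 s, during which the arm holds its last target. There are 200 camera calls.

## Working session

There is one attempt and no reset: what is moved stays moved. The work goes in short steps, each a Python script; the robot and the scene stay as the last script left them, time stands still between calls to the robot, and variables do not carry over. Pictures are saved under pics/ and viewed, at most 14 in all, crops included, and the job is handed in when it is done.

```bash
mkdir -p pics; ls; cat > h.py <<'E'
import numpy as np, cv2
from bench import ctrl
def save(cam,name,scale=None):
    im=ctrl.read_camera(cam); cv2.imwrite('pics/'+name,im); return im
def pose(cam):
    p=ctrl.camera_params(cam)
    if cam=='wrist':
        T=np.eye(4);T[:3,:3]=ctrl.current_eef_rot();T[:3,3]=ctrl.current_tool_pos()
        return p,T@np.array(p['T_tool_cam'])
    return p,np.array(p['pose'])
def K(p): return np.array([[p['fx'],0,p['cx']],[0,p['fy'],p['cy']],[0,0,1.]])
def px2w(cam,uv,z,P=None):
    """pixels -> world points on plane z"""
    p,T=P or pose(cam)
    u=cv2.undistortPoints(np.array(uv,float).reshape(-1,1,2),K(p),np.array(p['D'],float)).reshape(-1,2)
    d=np.c_[u[:,0],-u[:,1],-np.ones(len(u))]@T[:3,:3].T; o=T[:3,3]
    return o+d*((np.broadcast_to(z,(len(u),))-o[2])/d[:,2])[:,None]
def w2px(cam,X,P=None):
    p,T=P or pose(cam)
    X=np.atleast_2d(X).astype(float); c=(X-T[:3,3])@T[:3,:3]*[1,-1,-1]
    return cv2.projectPoints(c,np.zeros(3),np.zeros(3),K(p),np.array(p['D'],float))[0].reshape(-1,2)
def down(yaw):
    """tool z down; closing axis y at angle yaw+90 (deg): tool x along yaw"""
    a=np.radians(yaw);x=np.array([np.cos(a),np.sin(a),0]);z=np.array([0,0,-1.])
    return np.c_[x,np.cross(z,x),z]
E
python3 - <<'E'
from h import *
np.set_printoptions(precision=3,suppress=True)
for c in('top','scene'): 
    im=save(c,c+'0.png'); cv2.imwrite('pics/'+c+'0b.png',cv2.resize(im,(784,588),interpolation=cv2.INTER_CUBIC))
    p,T=pose(c);print(c,p['fx'],T)
print(ctrl.camera_params('wrist'));print(ctrl.current_eef_rot(),ctrl.current_t())
E
```

```text
pics
top 452.73826282135855 [[-0.071  0.976 -0.204  0.299]
 [-0.998 -0.07   0.011  0.02 ]
 [-0.003  0.204  0.979  1.241]
 [ 0.     0.     0.     1.   ]]
scene 487.38936742780845 [[ 0.533 -0.702  0.471  1.158]
 [ 0.846  0.433 -0.312 -0.381]
 [ 0.015  0.565  0.825  1.144]
 [ 0.     0.     0.     1.   ]]
{'fx': 304.2745425076883, 'fy': 304.2745425076883, 'cx': 281.3441407569065, 'cy': 208.14651091150932, 'D': array([-0.02,  0.  ,  0.  ,  0.  ,  0.  ]), 'T_tool_cam': array([[-0.001,  0.964,  0.267,  0.075],
       [ 1.   ,  0.001, -0.   , -0.   ],
       [-0.001,  0.267, -0.964, -0.17 ],
       [ 0.   ,  0.   ,  0.   ,  1.   ]])}
[[-0.964  0.267 -0.   ]
 [ 0.267  0.964 -0.001]
 [ 0.    -0.001 -1.   ]] 0.1
```

View pics/top0b.png

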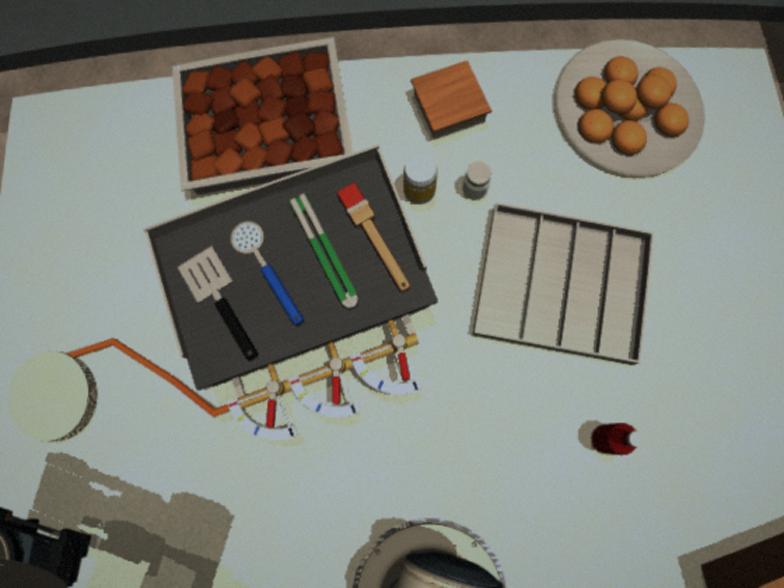

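View pics/scene0b.png

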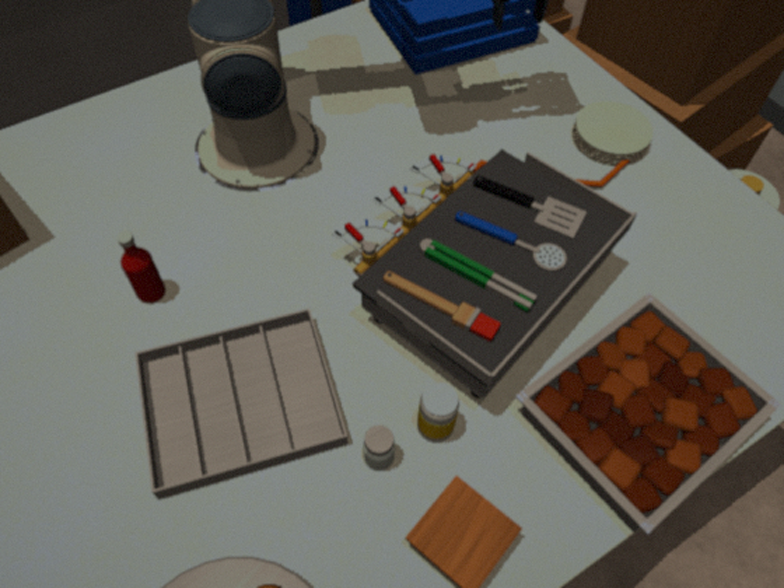

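The pictures show all four tools on the plancha, handles towards the cook. From left to right in the top view they are turner (254,357), skimmer (299,323), tongs (349,302) and brush (405,288). All three levers point roughly at the cook, with hinges at (274,387), (336,365) and (400,342). The tray corners are (497,207), (651,233), (637,362) and (473,333). I'll turn these into world positions next.

```bash
cat > m.py <<'E'
from h import *
np.set_printoptions(precision=3,suppress=True)
s=lambda l:np.array(l,float)/1.4
def fit(loc,W):
    loc=np.array(loc,float);a,b=loc-loc.mean(0),W-W.mean(0)
    th=np.arctan2((a[:,0]*b[:,1]-a[:,1]*b[:,0]).sum(),(a*b).sum());R=np.array([[np.cos(th),-np.sin(th)],[np.sin(th),np.cos(th)]])
    t=W.mean(0)-R@loc.mean(0);return th,t,R,np.linalg.norm(loc@R.T+t-W,axis=1)
W=px2w('top',s([(274,387),(336,365),(400,342)]),0.12)[:,:2]
print('hinges',W,fit([(-.195,.1),(-.195,-.02),(-.195,-.14)],W))
W=px2w('top',s([(197,387),(437,300),(378,150),(147,230)]),[.13,.13,.165,.165])[:,:2]
print('plate',fit([(-.155,.227),(-.155,-.227),(.15,-.227),(.15,.227)],W))
W=px2w('top',s([(497,207),(651,233),(637,362),(473,333)]),.04)[:,:2]
print('tray',fit([(.135,.164),(.135,-.164),(-.135,-.164),(-.135,.164)],W))
for n,a,b in [('turner',(253,357),(193,258)),('skimmer',(298,323),(242,226)),('tongs',(349,304),(297,197)),('brush',(406,289),(347,187))]:
    w=px2w('top',s([a,b]),[.145,.14])[:,:2];d=w[1]-w[0];L=np.hypot(*d)
    print(n,'L',L,'yaw',np.degrees(np.arctan2(d[1],d[0])),'org',w[0]+d/L*.077)
print('bystanders',px2w('top',s([(420,190),(477,185),(600,438)]),0.05))
E
python3 m.py
```

```text
hinges [[0.404 0.249]
 [0.436 0.137]
 [0.47  0.02 ]] (np.float64(0.277263586296997), array([0.619, 0.208]), array([[ 0.962, -0.274],
       [ 0.274,  0.962]]), array([0.002, 0.001, 0.   ]))
plate (np.float64(0.281912137837929), array([0.621, 0.211]), array([[ 0.961, -0.278],
       [ 0.278,  0.961]]), array([0.003, 0.004, 0.006, 0.002]))
tray (np.float64(-0.2537853117452443), array([ 0.577, -0.313]), array([[ 0.968,  0.251],
       [-0.251,  0.968]]), array([0.008, 0.002, 0.005, 0.002]))
turner L 0.22039549695437535 yaw 29.886483642511067 org [0.524 0.318]
skimmer L 0.2146754226115358 yaw 27.511289998647836 org [0.58  0.233]
tongs L 0.22851161139343393 yaw 22.375602816647707 org [0.611 0.135]
brush L 0.2251470814378894 yaw 25.130925159507992 org [0.63  0.036]
bystanders [[ 0.784 -0.041  0.05 ]
 [ 0.787 -0.156  0.05 ]
 [ 0.271 -0.341  0.05 ]]
```

```bash
cat >> h.py <<'E'
TH=0.28; PT=np.array([.620,.2095]); RT=lambda a:np.array([[np.cos(a),-np.sin(a)],[np.sin(a),np.cos(a)]])
pl=lambda x,y:PT+RT(TH)@np.array([x,y])
HY=dict(left=.1,middle=-.02,right=-.14)
E
python3 - <<'E'
from h import *
h=pl(-.24,-.02)
ctrl.goto([h[0],h[1],.25],down(np.degrees(TH)+180))
print(ctrl.current_q(),ctrl.current_t())
P=pose('wrist');im=ctrl.read_camera('wrist')
for y in HY.values(): print(w2px('wrist',[*pl(-.195,y),.12],P), w2px('wrist',[*pl(-.195-.072,y),.111],P))
cv2.imwrite('pics/w1.png',cv2.resize(im,(784,588),interpolation=cv2.INTER_CUBIC))
import pickle;pickle.dump(P,open('P1.pkl','wb'))
E
```

```text
[ 9.20185029e+00  8.68446585e+00  1.01609118e+02  6.87642077e-03
  6.97012803e+01 -9.68577599e+01] 2.025
[[394.42045095 241.42575686]] [[398.18588358 172.45482075]]
[[281.07473425 241.66287841]] [[280.99547938 172.46902055]]
[[167.64501155 241.71222696]] [[163.715766   172.69721695]]
```

View pics/w1.png

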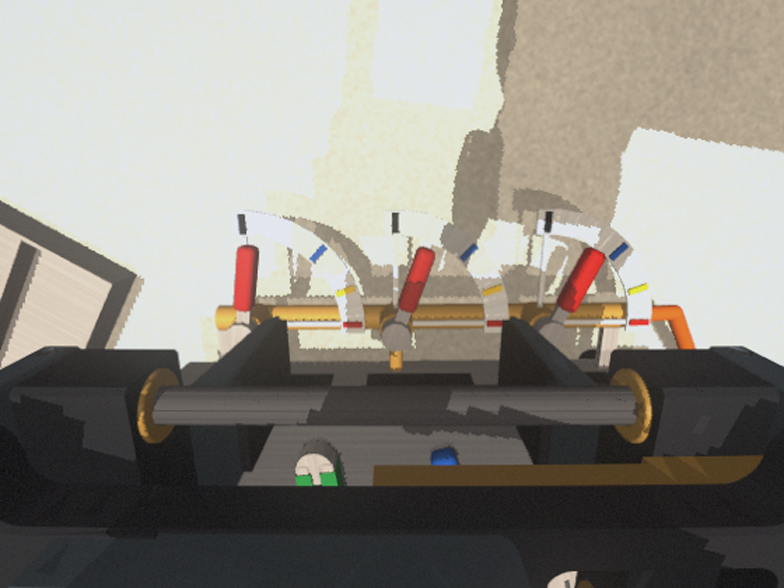

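The wrist view matches the predicted hinges to about 2 px. Scaled lever tips are left (595,255), middle (425,252) and right (246,250); the hinges are (552,338), (394,338) and (235,338).

```bash
cat >> h.py <<'E'
def levdir(a): return RT(TH)@np.array([-np.sin(a),np.cos(a)])
def levpose(n,a,z,r=.05):
    p=pl(-.195,HY[n])+r*levdir(a); return [p[0],p[1],z],down(np.degrees(TH+a)+90)
def angs(tips,P):
    W=px2w('wrist',np.array(tips,float),.116,P)[:,:2]
    o=[]
    for n,w in zip(HY,W):
        d=RT(-TH)@(w-pl(-.195,HY[n]));o.append((np.arctan2(-d[0],d[1]),np.hypot(*d)))
    return o
def lever(n,a0,a1):
    p,R=levpose(n,a0,.16);ctrl.goto(p,R)
    ctrl.command_gripper(.45)
    p,R=levpose(n,a0,.098);print('down contact',ctrl.move_l(p,.08,R,contact_N=8))
    ctrl.command_gripper(0);print('grip',ctrl.current_grip_width()*91,'mm')
    for a in np.linspace(a0,a1,max(3,int(abs(a1-a0)/.12)+2))[1:]:
        p,R=levpose(n,a,.098);ctrl.move_l(p,.06,R)
        f=ctrl.current_contact_force()
        if np.linalg.norm(f)>40:print('force',f,a);break
    ctrl.command_gripper(.4);ctrl.sleep(.2)
    p,R=levpose(n,a1,.18);ctrl.move_l(p,.1,R);print(n,'done',ctrl.current_t())
E
python3 - <<'E'
from h import *
import pickle;P=pickle.load(open('P1.pkl','rb'))
A=angs(np.array([(595,254),(426,252),(246,250)])/1.4,P);print(A)
p,R=levpose('middle',A[1][0],.18);print(ctrl.ik(p,R))
lever('middle',A[1][0],.35)
E
```

```text
[(np.float64(1.1769082372296547), np.float64(0.06890410896378588)), (np.float64(1.2239208531623198), np.float64(0.06922506805124655)), (np.float64(1.3709694287180572), np.float64(0.06812543197976659))]
[ 1.14893993e+01  1.39706417e+01  1.07898757e+02 -2.54444375e-14
  5.81306010e+01 -7.46789183e+01]
down contact False
grip 14.23129543134088 mm
middle done 8.6667
```

```bash
python3 - <<'E'
from h import *
lever('right',1.37,.80)
lever('left',1.177,0.0)
h=pl(-.26,-.02)
ctrl.goto([h[0],h[1],.25],down(np.degrees(TH)+180))
P=pose('wrist');im=ctrl.read_camera('wrist')
cv2.imwrite('pics/w2.png',cv2.resize(im[100:300],(784,280),interpolation=cv2.INTER_CUBIC))
import pickle;pickle.dump(P,open('P2.pkl','wb'))
E
```

```text
down contact False
grip 14.216627364533016 mm
right done 14.775
down contact False
grip 13.729940479170281 mm
left done 21.8167
```

View pics/w2.png

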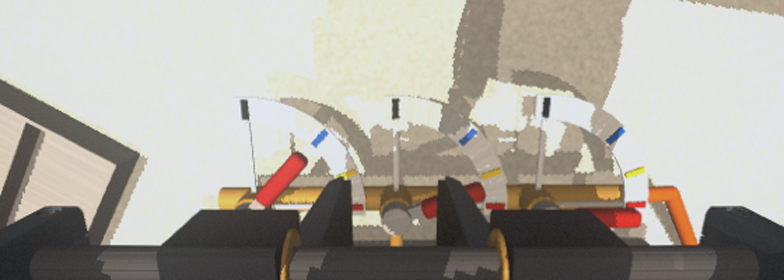

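The crop (140 rows offset, ×1.4) puts the lever tips at right (303,157), middle (482,190) and left (640,217). I'll compute the angles from these.

```bash
python3 - <<'E'
from h import *
import pickle;P=pickle.load(open('P2.pkl','rb'))
print(angs(np.array([(640,357),(482,330),(303,297)])/1.4,P))
# fresh look over the tools
c=pl(-.06,0.0)
ctrl.goto([c[0]-.03,c[1],.38],down(np.degrees(TH)+180)); ctrl.command_gripper(.6)
im=ctrl.read_camera('top');cv2.imwrite('pics/t2.png',cv2.resize(im[80:300,90:340],(750,660))[:600])
E
```

```text
[(np.float64(0.03374482715105122), np.float64(0.07184529337334118)), (np.float64(0.3612358717511782), np.float64(0.07158483453741028)), (np.float64(0.7776597046972878), np.float64(0.07368719207827099))]
```

The levers read 0.03, 0.36 and 0.78, all within tolerance. Next I'll take a close look over the brush and tongs.

```bash
cat >> h.py <<'E'
import pickle
def look(x,y,yaw,name,z=.27):
    ctrl.goto([x,y,z],down(yaw+180)); P=pose('wrist');im=ctrl.read_camera('wrist')
    pickle.dump(P,open(name+'.pkl','wb'));cv2.imwrite('pics/'+name+'.png',cv2.resize(im,(784,588),interpolation=cv2.INTER_CUBIC))
def line(name,a,b,za=.148,zb=.148,s=1.4):
    """two points along a tool's axis (handle end first) -> end, yaw"""
    w=px2w('wrist',np.array([a,b],float)/s,[za,zb],pickle.load(open(name+'.pkl','rb')))[:,:2];d=w[1]-w[0]
    return w[0],np.degrees(np.arctan2(d[1],d[0])),np.hypot(*d)
E
python3 - <<'E'
from h import *
look(.61,.085,24,'b1',.30)
E
```

```text
(no output)
```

View pics/b1.png

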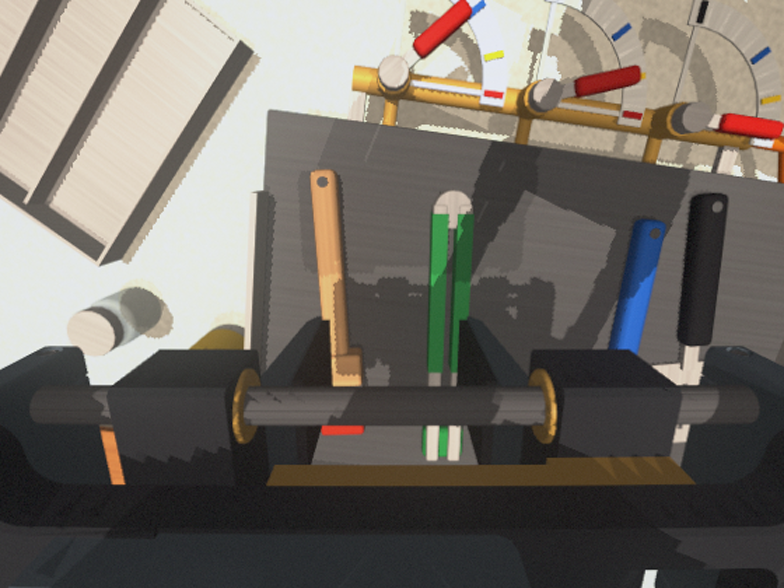

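This view shows all four handles. Axes are: brush (323,171)→(347,350), tongs (452,193)→(448,372), skimmer (650,221)→(627,345), turner (711,196)→(695,345). The skimmer now sits close to the turner, so it has probably been knocked.

```bash
python3 - <<'E'
from h import *
np.set_printoptions(precision=3,suppress=True)
for n,a,b in [('brush',(323,171),(347,350)),('tongs',(452,193),(448,372)),('skimmer',(650,221),(627,345)),('turner',(711,196),(695,345))]:
    w,y,L=line('b1',a,b);print(n,w,y,L,'org',w+.077*np.array([np.cos(np.radians(y)),np.sin(np.radians(y))]))
E
```

```text
brush [0.561 0.007] 29.31899482214812 0.14125242020200246 org [0.628 0.044]
tongs [0.537 0.099] 24.65559882804241 0.14470388350287788 org [0.607 0.131]
skimmer [0.494 0.245] 22.284649083081238 0.10083466015110867 org [0.565 0.275]
turner [0.459 0.278] 28.90161080445917 0.12027147238010291 org [0.527 0.315]
```

```bash
cat >> h.py <<'E'
TT=np.array([.577,-.313]);TA=-.2538
def pick(x,y,yaw,w=.6):
    R=down(yaw+180);ctrl.goto([x,y,.24],R);ctrl.command_gripper(w)
    c=ctrl.move_l([x,y,.134],.08,None,contact_N=6);z=ctrl.current_tool_pos()[2]
    if c: ctrl.move_l([x,y,z+.001],.05)
    ctrl.command_gripper(0);print('contact',c,z,'width',ctrl.current_grip_width()*91,'F',ctrl.current_grasp_force())
    ctrl.move_l([x,y,.27],.15);print('lifted width',ctrl.current_grip_width()*91,ctrl.current_t())
E
python3 - <<'E'
from h import *
pick(.629,.041,27,.55)
t=TT+RT(TA)@np.array([-.06,-.08])
look(*t,np.degrees(TA),'tr1',.27); print(ctrl.current_grip_width()*91,ctrl.current_q())
E
```

```text
contact False 0.1345167833153743 width 19.584788013879546 F 29.938755333423615
lifted width 19.718183522764747 29.575
19.622033971618766 [-4.23382317e+01  2.56176974e+01  7.26727632e+01  1.29935274e-02
  8.17156004e+01 -1.17899069e+02]
```

View pics/tr1.png

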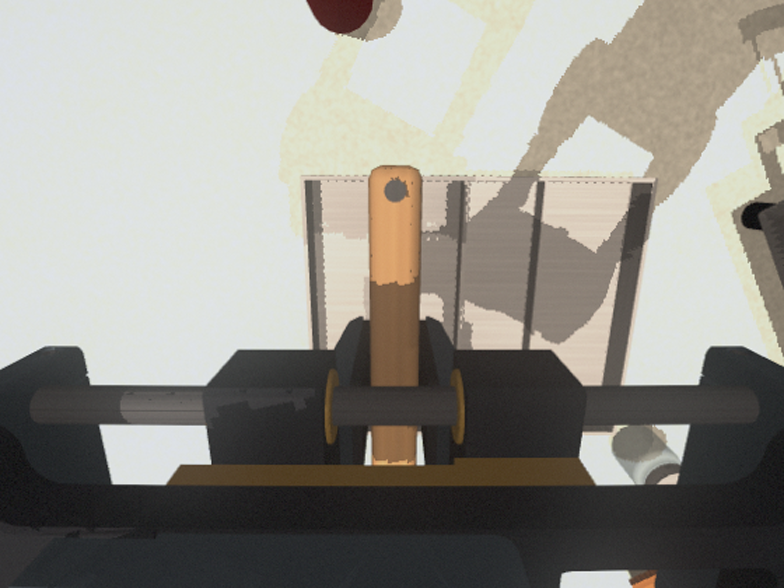

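This shows the tray's front corners at (303,176) and (656,179), and dividers at (462,183) and (541,183). The brush is held straight, with its handle end at (395,167).

```bash
python3 - <<'E'
from h import *
np.set_printoptions(precision=4,suppress=True)
P=pickle.load(open('tr1.pkl','rb'))
w=px2w('wrist',np.array([(303,176),(656,179),(462,183),(541,183)])/1.4,[.04,.04,.028,.028],P)[:,:2]
print(w, RT(-TA)@(w-TT).T)
d=w[1]-w[0];a=np.arctan2(-d[0],d[1]);print('TA',a,'TT',w[:2].mean(0)+RT(a)@[.135,0],np.hypot(*d))
e=px2w('wrist',np.array([(395,167)])/1.4,.27+.01,P)[0,:2];print('handle end behind tcp',RT(-TA)@(e-ctrl.current_tool_pos()[:2]))
E
```

```text
[[ 0.4081 -0.4359]
 [ 0.4909 -0.124 ]
 [ 0.4511 -0.2957]
 [ 0.4696 -0.2236]] [[-0.1326 -0.1308 -0.1262 -0.1264]
 [-0.1613  0.1613 -0.0149  0.0596]]
TA -0.2593760899900471 TT [ 0.58   -0.3146] 0.32261780974469273
handle end behind tcp [-0.0774  0.0002]
```

```bash
cat >> h.py <<'E'
TT=np.array([.579,-.3135]);TA=-.2565
def place(ly,lx=-.036,zc=.010):
    t=TT+RT(TA)@np.array([lx,ly]);R=down(np.degrees(TA)+180)
    ctrl.goto([*t,.25],R);print('at tray width',ctrl.current_grip_width()*91)
    ctrl.move_l([*t,.06],.15);c=ctrl.move_l([*t,zc],.06,None,contact_N=6)
    w=ctrl.current_grip_width();print('contact',c,ctrl.current_tool_pos(),'w',w*91)
    ctrl.command_gripper(w+.10);ctrl.sleep(.2);ctrl.move_l([*t,.08],.1);ctrl.move_l([*t,.26],.3);print('t',ctrl.current_t())
E
python3 - <<'E'
from h import *
place(-.124)
c=pl(-.06,0.0)
ctrl.goto([.53,.17,.33],down(205)) 
look(.56,.22,24,'b2',.33)
E
```

```text
at tray width 20.231198482391743
contact False [ 0.51292691 -0.42451071  0.01037168] w 19.821344722923676
t 36.1333
```

View pics/b2.png

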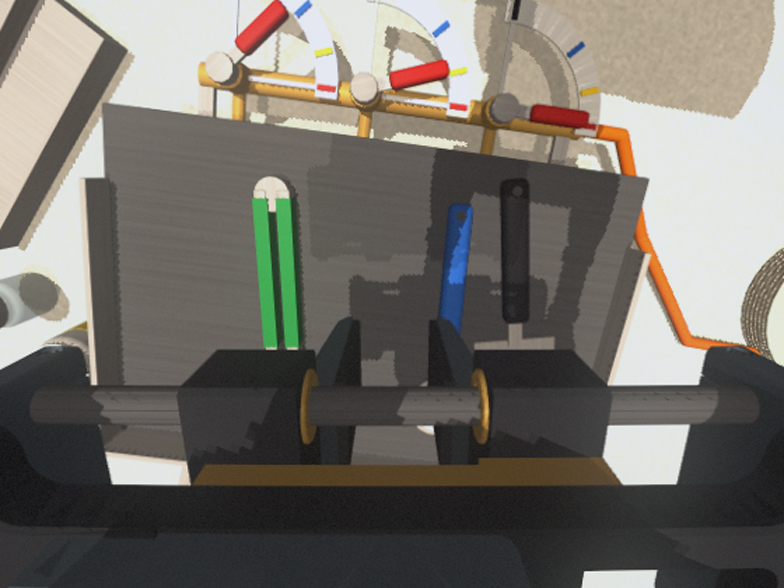

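The brush has been laid down. Axes here are tongs (272,178)→(281,348), skimmer (460,205)→(450,320) and turner (515,180)→(516,322).

```bash
python3 - <<'E'
from h import *
o={}
for n,a,b in [('tongs',(272,178),(281,348)),('skimmer',(460,205),(450,320)),('turner',(515,180),(516,322))]:
    w,y,L=line('b2',a,b);o[n]=w+.077*np.array([np.cos(np.radians(y)),np.sin(np.radians(y))]),y;print(n,w,y,L,'org',o[n][0])
(x,y),a=o['tongs'];pick(x,y,a,.6);place(-.048)
E
```

```text
tongs [0.53442961 0.10202998] 22.7563019249537 0.14627605401715682 org [0.60543581 0.13181454]
skimmer [0.49261035 0.24868017] 21.235404662724427 0.09872939488281271 org [0.56438207 0.27656961]
turner [0.45696757 0.28022155] 28.661044012184536 0.12070445762429986 org [0.52453295 0.31715283]
contact False 0.13450611317098238 width 29.54962251107647 F 29.979927241802216
lifted width 29.834021940524025 42.8833
at tray width 29.370856579440506
contact False [ 0.53220207 -0.35097633  0.01029825] w 29.758314180755324
t 49.225
```

```bash
python3 - <<'E'
from h import *
pick(.565,.276,21.8,.45)
if ctrl.current_grip_width()*91>15: place(.028)
look(.53,.29,28,'b3',.33)
E
```

```text
contact False 0.13450814725859886 width 19.734177888804524 F 29.982010424137115
lifted width 19.953720278144452 54.7167
at tray width 20.19286801344457
contact False [ 0.55150365 -0.27741854  0.01028055] w 19.908595302097343
t 61.2917
```

View pics/b3.png

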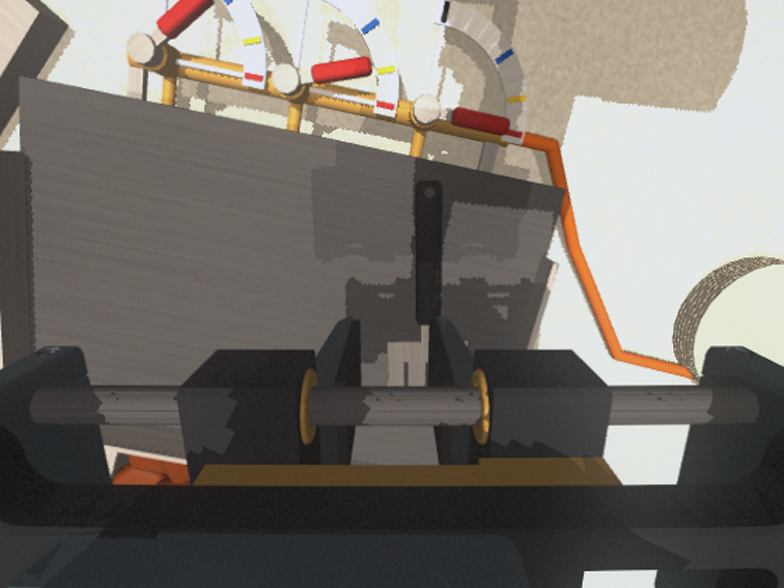

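Only the turner is left, along (430,181)→(426,323). Next I'll pick it, place it in the wide compartment, and check.

```bash
python3 - <<'E'
from h import *
w,y,L=line('b3',(430,181),(426,323));o=w+.077*np.array([np.cos(np.radians(y)),np.sin(np.radians(y))]);print(w,y,L,o)
pick(*o,y,.6)
if ctrl.current_grip_width()*91>17: place(.114)
ctrl.goto([.40,.05,.35],down(200)); 
im=ctrl.read_camera('top');cv2.imwrite('pics/end.png',cv2.resize(im[130:280,230:480],(750,450),interpolation=cv2.INTER_CUBIC))
im=ctrl.read_camera('scene');cv2.imwrite('pics/ends.png',cv2.resize(im,(784,588)))
E
```

```text
[0.45567596 0.28221318] 27.480653367868975 0.12041996925652922 [0.52398779 0.31774476]
contact False 0.13450156504741867 width 22.11637039145153 F 29.94928479194641
lifted width 21.71501111579634 67.575
at tray width 22.09047048362475
contact False [ 0.57332551 -0.19419668  0.01028824] w 21.488804699942616
t 74.0083
```

View pics/end.png

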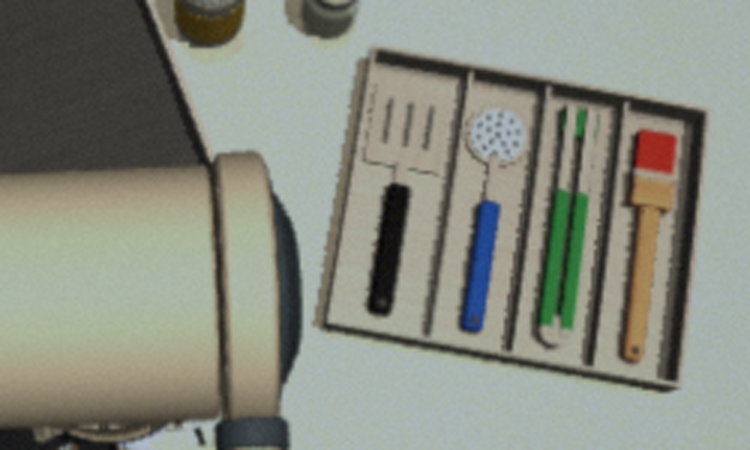

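View pics/ends.png

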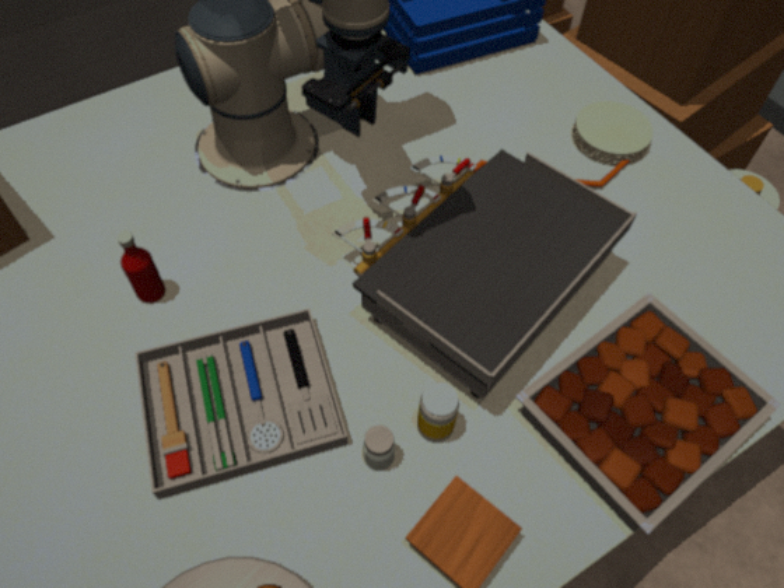

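All four tools lie in their compartments with their heads away from the cook, and the bystanders haven't moved. I'll check the turner's and tongs' lengthwise positions in numbers, from handle ends at (378,314), (470,330), (549,347) and (631,361).

```bash
python3 - <<'E'
from h import *
np.set_printoptions(precision=4,suppress=True)
f=lambda l:np.array(l,float)/3+[230,130]-[.33,.33]
w=px2w('top',f([(378,314),(470,330),(549,347),(631,361),(399,190),(488,203),(567,262),(648,210)]),.02)[:,:2]
l=(RT(-TA)@(w-TT).T).T;print(l[:4]+[.077,0]);d=l[4:]-l[:4];print(np.arctan2(d[:,1],d[:,0]))
c=px2w('top',f([(318,327),(678,388)]),.04)[:,:2];print((RT(-TA)@(c-TT).T).T)
E
```

```text
[[-0.0365  0.1155]
 [-0.0357  0.0298]
 [-0.0381 -0.0449]
 [-0.0371 -0.1227]]
[-0.0101  0.0019 -0.0766  0.0044]
[[-0.1391  0.1691]
 [-0.1348 -0.163 ]]
```

```bash
python3 -c "
from bench import ctrl
print(ctrl.sign_off(),ctrl.current_t())"
```

```text
the job is handed in; nothing more can be done
the job is handed in; nothing more can be done
```

The job is handed in, though no verdict came back: by the camera pictures the levers stand at 0.03, 0.36 and 0.78 rad, all four tools lie flat in their compartments with handles towards the cook, and the bottle, can and salt pot were not moved.

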